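# Ready the coupon tray: cull empty desiccant tins, then fan the coupons

### The job

Get the coupon tray ready for dry storage: lift each desiccant tin in the tray to feel whether it is filled or empty, stand the empty ones upright in the red dish and leave the filled ones standing upright in the tray. Then fan all the steel coupons lying on the bench into one straight shingled row along the tray: the first with its blue-banded end resting on the white start bar, each next one with its banded end resting on the plain end of the one before and overlapping it by about 25 mm (a third of its length), its plain end down on the tray floor, so that every blue band points towards the bar and shows. Do not disturb the beaker and the jar behind the tray.

Things in the scene. Friction and masses are not known exactly. Their poses are not given: they have to be found in the camera images.
- tray: shallow steel tray, 222 x 322 mm outside, walls 40 mm high and 2 mm thick, floor 2 mm thick; fixed to the worktop. Origin under its centre at worktop height; x across, y along its length, z up. The tins stand in its +x half, the row of coupons belongs in its -x half.
- row_start (a point): middle of the upper edge, on the row's side, of the white start bar screwed to the tray floor. The bar is 64 mm long across the tray, 12 mm wide, its top 8 mm above the tray floor. Same axes as the tray; the row runs from here towards -y along the tray (about 275 mm of free floor to the end wall; 40 mm from here to the wall behind the bar). In the tray frame the point is at x -50, y +115, z +10 mm.
- dish: shallow red dish for the empty tins, 100 x 170 mm outside, floor 3 mm thick, rim 4 mm thick and 10 mm high all round, fixed on the worktop near its front edge, with room for two tins. Origin under its centre, x and y along its 100 and 170 mm sides.
- coupon_1: one of five alike steel coupons, flat plates 75 x 42 x 8 mm, about 100 g, with a 14 mm wide blue band (a dark hole in it) round one end; 4 or 5 are present, lying flat on the worktop at the start. Origin at the plate's centre; x along the 75 mm length, from the banded end towards the plain end (band at -x); z through the thickness.
- coupon_2: one of five alike steel coupons, flat plates 75 x 42 x 8 mm, about 100 g, with a 14 mm wide blue band (a dark hole in it) round one end; 4 or 5 are present, lying flat on the worktop at the start. Origin at the plate's centre; x along the 75 mm length, from the banded end towards the plain end (band at -x); z through the thickness.
- coupon_3: one of five alike steel coupons, flat plates 75 x 42 x 8 mm, about 100 g, with a 14 mm wide blue band (a dark hole in it) round one end; 4 or 5 are present, lying flat on the worktop at the start. Origin at the plate's centre; x along the 75 mm length, from the banded end towards the plain end (band at -x); z through the thickness.
- coupon_4: one of five alike steel coupons, flat plates 75 x 42 x 8 mm, about 100 g, with a 14 mm wide blue band (a dark hole in it) round one end; 4 or 5 are present, lying flat on the worktop at the start. Origin at the plate's centre; x along the 75 mm length, from the banded end towards the plain end (band at -x); z through the thickness.
- coupon_5: one of five alike steel coupons, flat plates 75 x 42 x 8 mm, about 100 g, with a 14 mm wide blue band (a dark hole in it) round one end; 4 or 5 are present, lying flat on the worktop at the start. Origin at the plate's centre; x along the 75 mm length, from the banded end towards the plain end (band at -x); z through the thickness.
- tin_1: one of three round white lidded tins that look alike, 54 mm across and 30 mm high; 2 or 3 are present, standing in the tray at the start. A filled one weighs about 360 g, an empty one about 50 g; which are filled, and how many (none, one or more), cannot be seen and must be felt by lifting. Origin at the centre of the underside, z up.
- tin_2: one of three round white lidded tins that look alike, 54 mm across and 30 mm high; 2 or 3 are present, standing in the tray at the start. A filled one weighs about 360 g, an empty one about 50 g; which are filled, and how many (none, one or more), cannot be seen and must be felt by lifting. Origin at the centre of the underside, z up.
- tin_3: one of three round white lidded tins that look alike, 54 mm across and 30 mm high; 2 or 3 are present, standing in the tray at the start. A filled one weighs about 360 g, an empty one about 50 g; which are filled, and how many (none, one or more), cannot be seen and must be felt by lifting. Origin at the centre of the underside, z up.
- cabinet_corner (a point): lower front right corner, on the worktop, of the tall fixed blue cabinet that stands behind the dish and the coupons (never moves): its front runs 0.57 m from here towards world +y, it is 0.48 m high, and its door handle stands out 42 mm in front of it 0.52 m from here, 0.17 to 0.35 m up. Keep wrist and arm clear of it.
- beaker: glass beaker, 73 mm wide, 93 mm high, standing behind the tray; bystander. Origin under its centre.
- sample_jar: jar with a blue lid, 64 mm wide, 85 mm high, standing behind the tray; bystander. Origin under its centre.
There are look-alikes about, which are no part of the job. Leave any black or yellow look-alike of the tin_3 alone.

How it is judged:
By the outcome, as a careful person would: the job done as asked, in the order asked, and still so for the second after the job is handed in, with the robot touching nothing.
Of coupon_1, coupon_2, coupon_3, coupon_4, coupon_5 only 4 to 5 are there at a start; the rules pass over those that are not, and their reading is None.
Of tin_1, tin_2, tin_3 only 2 to 3 are there at a start; the rules pass over those that are not, and their reading is None.
At some moment in a run one of tin_1, tin_2, tin_3 may be knocked a few centimetres aside while the robot is not near it.
Once in a run the grip may slacken for a moment while it holds something.
It also fails if it takes over 210 s, if anything falls off the work surface, if the arm or the gripper's body presses on something with over 40 N, if the wrist force passes 120 N, or if a joint passes its speed limit or range.

### The arm

A 6-joint arm with a two-finger parallel gripper is mounted at the origin on a cart in front of the work surface, level with it; the furniture and walls round the work are solid. World frame = base frame: x ahead of the robot, y to its left, z up, the work surface at z = 0. Lengths are in m, angles in rad, forces in N, time in s.
With the tool pointing down it reaches from about 0.3 to 0.775 m from the base axis. Payload 14.6 kg.
Tool frame: the origin (TCP) lies at the centre of the arm's flange, where the gripper is bolted on; the fingertips stand 199 mm ahead of it and the grasp point (between the pads) lies 180 mm ahead of it; z points along the fingers, y is the line along which they close (so a half turn about z gives the same grasp; the last joint's range is limited). The gripper opens to 94 mm and grips with 3 to 60 N. Pads are 16 mm wide; open, the fingers measure 119 mm over their backs; the gripper's body (75 mm by 177 mm) begins 78 mm behind the grasp point.
Start: joints at [1.281, 0.3, 1.521, -0, 1.321, -0.067], TCP at [0.122, 0.536, 0.405] pointing down, gripper open.
Joint ranges: [-3.03, 3.03], [-0.79, 2.21], [0.23, 2.52], [-1.04, 4.18], [0, 3.07], [-2.55, 2.55]. Speed limits (rad/s): [2.22, 2.22, 2.57, 3.14, 3.14, 3.14].

### API

Orientations are given as [roll, pitch, yaw] about the fixed x, y, z axes, in that order (R = Rz(yaw) Ry(pitch) Rx(roll)).
In Python, from station import ctrl gives the robot as it stands. The module is installed in compiled form; this text tells all that it offers.
- The arm moves only by the tool servo_tool, never from a script. Its argument "motion" is a list of rows, each a list of 5 numbers: the closure, from 0 (fully open) to 1 (shut), then the shift along the world's x, y, z in cm, then the turn about the world's z in degrees. A call has 1 to 20 rows; each row is the pose to reach, as a shift and turn from the pose commanded when the call began; what a row does not reach only later rows make up. A row lasts 1/8 s, in which the tool goes at most 62.5 mm and 10.7 degrees, less where a joint would pass 70% of its speed; a pose out of reach is approached as far as the arm can. A call with a gripper value outside its range is refused whole. The fingers move at their own pace and stop on an object; "squeeze" is the grip in N (left out, the last holds). Time passes only in rows, so rows that repeat a pose let the fingers close. It gives the time, the measured TCP pose, the force, the opening and the grip force at its end, in the units of the state.
- ctrl.get_obs(): the state, without advancing time (a new reading comes with each control period).
- ctrl.camera(name): name is "side" or "top" or "wrist"; returns a dict with "image" (420x560x3 uint8, red, green, blue), "fx", "fy", "cx", "cy" (pixels), "camera_from_world" (4x4, takes a point from world to camera coordinates); the wrist camera has in their place "hand_eye" (4x4, takes a point from camera to tool coordinates, whose origin is the TCP and whose axes are the flange's). Camera axes: x right, y up, looking along -z (the intrinsics and any distortion apply to the point x, -y, -z); pixel columns grow to the right and rows downward; lengths in m; the calibration is good to about 2 mm. A picture is of the moment at which its call begins: read the wrist's pose just before it. There is no depth.
- ctrl.hand_in(): hands the job in; it is judged then, once.
The state is a dict: "time_s": time; "qpos": joint angles; "joint_vel": joint speeds; "tau": joint torques, N m; "ee_pos": TCP position; "eef_rot": TCP orientation; "force": force on the tool from outside, world axes, zero at the start; "moment": the same for the moment, N m; "grip_width": finger opening in m; "grip_force": force on a finger pad.
Only numpy, scipy, OpenCV 4.12 (cv2) and the standard library are available. Lean on these libraries where they do the work, as an engineer would, in place of code of your own. Each camera call takes 0.05 s, during which the arm holds its last target. There are 200 camera calls.

## Working session

There is one attempt and no reset: what is moved stays moved. The work goes in short steps, Python scripts to look and compute and a tool call to move; the robot and the scene stay as the last step left them, time stands still between calls to the robot, and variables do not carry over. Pictures are saved under pics/ and viewed, at most 14 in all, crops included, and the job is handed in when it is done.

Besides the shell and the picture viewer there is one more tool, called after ">>>" in YAML: its name, and indented under it one key for each argument. servo_tool: Moves the arm, as the interface text tells. Its arguments: {"type":"object","properties":{"motion":{"type":"array","items":{"type":"array","items":{"type":"number"}}},"squeeze":{"type":"number"}},"required":["motion"]}

```bash
ls; mkdir -p pics; cat > h.py <<'E'
import numpy as np, cv2
from station import ctrl
from scipy.spatial.transform import Rotation as R
def snap(n,f):
    o=ctrl.get_obs(); c=ctrl.camera(n)
    cv2.imwrite('pics/%s.png'%f,c['image'][:,:,::-1])
    return o,c
def cw(o,c):
    if 'camera_from_world' in c: return np.array(c['camera_from_world'])
    T=np.eye(4);T[:3,:3]=R.from_euler('xyz',o['eef_rot']).as_matrix();T[:3,3]=o['ee_pos']
    return np.linalg.inv(T@np.array(c['hand_eye']))
def px2w(o,c,uv,z):
    W=np.linalg.inv(cw(o,c)); out=[]
    for u,v in np.atleast_2d(uv):
        d=W[:3,:3]@np.array([(u-c['cx'])/c['fx'],-(v-c['cy'])/c['fy'],-1]); p=W[:3,3]
        out.append(p+d*(z-p[2])/d[2])
    return np.array(out)
def w2px(o,c,P):
    P=np.atleast_2d(P);q=P@cw(o,c)[:3,:3].T+cw(o,c)[:3,3]
    return np.c_[c['cx']+c['fx']*q[:,0]/-q[:,2], c['cy']-c['fy']*q[:,1]/-q[:,2]]
E
python3 - <<'E'
from h import *
for n in ['top','side','wrist']:
    o,c=snap(n,n+'0'); print({k:v for k,v in c.items() if k!='image'})
a=[cv2.imread('pics/%s0.png'%n) for n in ['side','wrist']]
print(o)
cv2.imwrite('pics/sw0.png',cv2.resize(np.hstack(a),(800,300)))
E
```

```text
pics
{'fx': 466.0014005041883, 'fy': 466.0014005041883, 'cx': 267.7054402381522, 'cy': 204.7723120598754, 'camera_from_world': array([[-0.02950145, -0.9994344 , -0.01614139, -0.04174324],
       [ 0.99175072, -0.03128224,  0.12430578, -0.60948289],
       [-0.12474042, -0.01234104,  0.99211266, -1.55862892],
       [ 0.        ,  0.        ,  0.        ,  1.        ]])}
{'fx': 516.5994851032764, 'fy': 516.5994851032764, 'cx': 272.8587377216585, 'cy': 211.137025452745, 'camera_from_world': array([[-0.82372235, -0.56697737,  0.00426143,  0.43967347],
       [ 0.30719053, -0.43995357,  0.84384527, -0.25905224],
       [-0.47656634,  0.69640327,  0.53656967, -1.82979714],
       [ 0.        ,  0.        ,  0.        ,  1.        ]])}
{'fx': 306.0911601633979, 'fy': 306.0911601633979, 'cx': 276.8094808222462, 'cy': 212.80410203448528, 'hand_eye': array([[ 1.13606074e-04,  9.61638951e-01,  2.74318272e-01,
         8.05704503e-02],
       [ 9.99999484e-01,  1.67731980e-04, -1.00213383e-03,
        -1.65468847e-03],
       [-1.00970288e-03,  2.74318244e-01, -9.61638436e-01,
         2.00905981e-02],
       [ 0.00000000e+00,  0.00000000e+00,  0.00000000e+00,
         1.00000000e+00]])}
{'time_s': 0.1, 'qpos': array([ 1.28139768e+00,  3.00419233e-01,  1.52148463e+00,  2.43582144e-07,
        1.32070905e+00, -6.66109526e-02]), 'joint_vel': array([ 0.0005694 , -0.00085817, -0.00115431, -0.00128384,  0.00143236,
       -0.00039179]), 'tau': array([ 1.66350219e-03, -5.32652414e+01, -3.53278327e+01,  7.09709153e-02,
        2.36094289e-02, -3.73308740e-05]), 'ee_pos': array([0.12152469, 0.53638436, 0.40415548]), 'eef_rot': array([-3.14057468e+00, -6.81452488e-05,  2.91880487e+00]), 'force': array([ 0.29711011, -0.40313941,  0.33384412]), 'moment': array([-0.01123556,  0.01828876, -0.02165801]), 'grip_force': 0.0, 'grip_width': 0.09373854230683804}
```

View pics/top0.png

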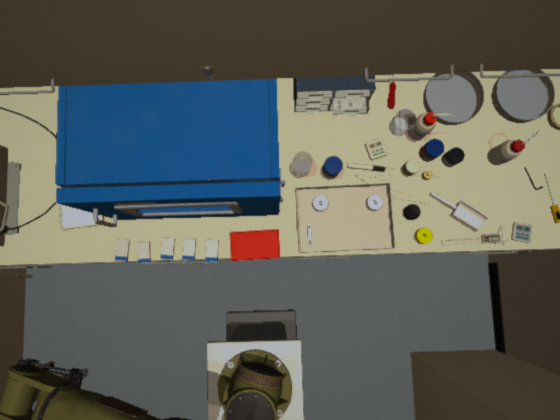

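View pics/sw0.png

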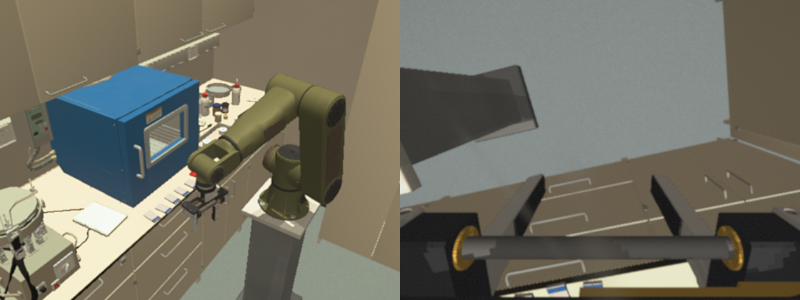

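The top view shows five coupons at (122,249), (143,252), (167,248), (189,249) and (212,250), with their bands towards the robot. The dish is at (255,245). The tray is at (345,218), with white tins at (320,202) and (374,202) and the start bar at (310,235). Look-alikes to leave alone: the black tin at (412,212), the yellow one at (424,236), and the grey/white vessels behind the tray at (302,166) and (333,167), which are the beaker and jar. I'm choosing the two white tins inside the tray and will check that in one crop.

```bash
python3 - <<'E'
from h import *
o,c=snap('top','t1')
im=c['image'][:,:,::-1]
a=cv2.resize(im[225:275,100:290],None,fx=4,fy=4,interpolation=cv2.INTER_CUBIC)
b=cv2.resize(im[145:260,285:445],None,fx=3.4,fy=3.4,interpolation=cv2.INTER_CUBIC)
k=np.zeros((600,770,3),np.uint8);k[:200,:760]=a;k[205:205+b.shape[0],:b.shape[1]]=b
cv2.imwrite('pics/t1c.png',k)
P=lambda uv,z:px2w(o,c,uv,z).round(4)
print('coupons',P([(122,249),(143,252),(167,248),(189,249),(212,250)],.008))
print('tins',P([(320,202),(374,202)],.032))
print('tray rim',P([(296,188),(390,185),(393,249),(299,251)],.04))
print('dish',P([(230,233),(279,231),(280,258),(231,259)],.01))
print('bar',P([(310,226),(310,244)],.01))
print('cab corner',P([(280,215)],.0),'beaker/jar',P([(302,166)],.093),P([(333,167)],.085))
E
```

```text
coupons [[0.4731 0.4495 0.008 ]
 [0.4606 0.3763 0.008 ]
 [0.4719 0.293  0.008 ]
 [0.4662 0.2167 0.008 ]
 [0.4603 0.1371 0.008 ]]
tins [[ 0.6126 -0.2401  0.032 ]
 [ 0.6067 -0.4247  0.032 ]]
tray rim [[ 0.6626 -0.1592  0.04  ]
 [ 0.6626 -0.481   0.04  ]
 [ 0.4444 -0.4775  0.04  ]
 [ 0.4471 -0.1613  0.04  ]]
dish [[ 0.517   0.0735  0.01  ]
 [ 0.5188 -0.0963  0.01  ]
 [ 0.4259 -0.0968  0.01  ]
 [ 0.4275  0.0718  0.01  ]]
bar [[ 0.5328 -0.2041  0.01  ]
 [ 0.4707 -0.2016  0.01  ]]
cab corner [[ 0.5753 -0.1018  0.    ]] beaker/jar [[ 0.7277 -0.1792  0.093 ]] [[ 0.7225 -0.2833  0.085 ]]
```

View pics/t1c.png

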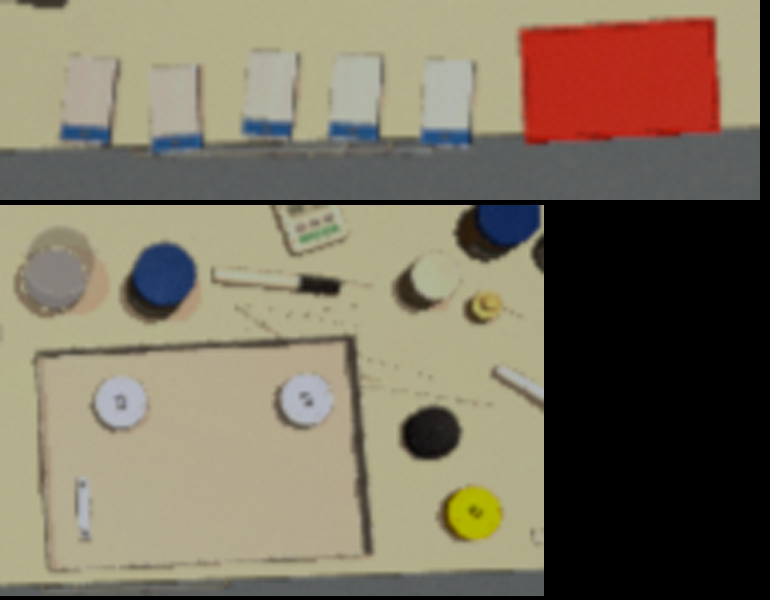

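The crop confirms the two white tins in the tray, with black and yellow look-alikes outside it. There are five coupons with bands towards -x, and the bar is at the tray's left end. Moving over the tray now.

>>> servo_tool:
  motion:
    - [0, 40.8, -83.6, 0, 12.8]
    - [0, 40.8, -83.6, 0, 12.8]
    - [0, 40.8, -83.6, 0, 12.8]
    - [0, 40.8, -83.6, 0, 12.8]
    - [0, 40.8, -83.6, 0, 12.8]
    - [0, 40.8, -83.6, 0, 12.8]
    - [0, 40.8, -83.6, 0, 12.8]
    - [0, 40.8, -83.6, 0, 12.8]
    - [0, 40.8, -83.6, 0, 12.8]
    - [0, 40.8, -83.6, 0, 12.8]
    - [0, 40.8, -83.6, 0, 12.8]
    - [0, 40.8, -83.6, 0, 12.8]
    - [0, 40.8, -83.6, 0, 12.8]
    - [0, 40.8, -83.6, 0, 12.8]
    - [0, 40.8, -83.6, 0, 12.8]
    - [0, 40.8, -83.6, 0, 12.8]
    - [0, 40.8, -83.6, 0, 12.8]
    - [0, 40.8, -83.6, 0, 12.8]
  squeeze: 20

```text
time_s: 2.45
ee_pos: [0.5294, -0.2986, 0.4051]
eef_rot: [-3.141, 0.0, -3.14]
force: [0.1, 0.8, -0.1]
grip_width: 0.094
grip_force: 0.0
```

```bash
python3 - <<'E'
from h import *
o,c=snap('wrist','w1'); print(o['ee_pos'],o['eef_rot'],o['force'],o['time_s'],o['qpos'])
E
```

```text
[ 0.52935453 -0.29859274  0.40514397] [-3.14137825e+00  4.33117318e-04 -3.13998643e+00] [ 0.09089397  0.79427418 -0.14522459] 2.45 [-5.73844959e-01  4.29314437e-01  1.34458751e+00  5.70093963e-05
  1.36721066e+00 -2.14625898e+00]
```

View pics/w1.png

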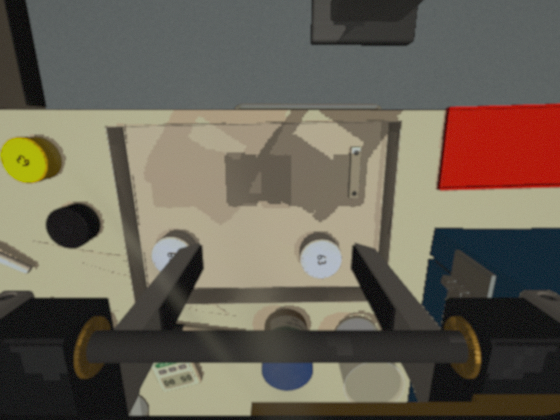

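The wrist view (robot side at the top, +y to the right) shows the tins at about (321,258) and (170,253), the latter partly behind a finger. The bar runs from (355,148) to (354,197), and the dish is at the upper right.

```bash
cat >> h.py <<'E'
def tins(o,c,z=.032):
    im=c['image'].astype(int); m=((im.min(2)>125)&(im.max(2)-im.min(2)<32)).astype(np.uint8)
    m=cv2.morphologyEx(m,cv2.MORPH_CLOSE,np.ones((7,7),np.uint8)); m=cv2.morphologyEx(m,cv2.MORPH_OPEN,np.ones((5,5),np.uint8))
    cs,_=cv2.findContours(m,cv2.RETR_EXTERNAL,cv2.CHAIN_APPROX_NONE)
    for k in cs:
        if cv2.contourArea(k)<400: continue
        (u,v),r=cv2.minEnclosingCircle(k); p=px2w(o,c,[(u,v)],z)[0]
        if .42<p[0]<.68 and -.5<p[1]<.1: print('blob',round(u),round(v),round(r,1),'fill',round(cv2.contourArea(k)/(3.1416*r*r),2),p.round(4))
E
python3 - <<'E'
from h import *
o,c=snap('wrist','w2'); tins(o,c)
P=lambda uv,z:px2w(o,c,uv,z).round(4)
print('tins',P([(321,258),(171,253)],.032))
print('bar left edge',P([(349.5,148),(348.5,197)],.01),'right',P([(361,148),(360,197)],.01))
print('inner floor corners/rim: top right rim',P([(400,122),(387,302)],.04), 'left',P([(109,128),(135,302)],.04))
print('dish',P([(446,106),(438,188)],.01))
E
```

```text
blob 321 258 22.1 fill 0.85 [ 0.6081 -0.2444  0.032 ]
blob 166 260 25.5 fill 0.41 [ 0.6107 -0.4381  0.032 ]
blob 512 208 49.9 fill 0.31 [ 0.5431 -0.0181  0.032 ]
blob 420 204 94.4 fill 0.22 [ 0.538  -0.1288  0.032 ]
tins [[ 0.6083 -0.2444  0.032 ]
 [ 0.6018 -0.4316  0.032 ]]
bar left edge [[ 0.4747 -0.2126  0.01  ]
 [ 0.535  -0.2098  0.01  ]] right [[ 0.4746 -0.1987  0.01  ]
 [ 0.535  -0.1953  0.01  ]]
inner floor corners/rim: top right rim [[ 0.4449 -0.1668  0.04  ]
 [ 0.6658 -0.1586  0.04  ]] left [[ 0.4517 -0.4823  0.04  ]
 [ 0.6662 -0.481   0.04  ]]
dish [[ 0.4267 -0.1039  0.01  ]
 [ 0.5234 -0.099   0.01  ]]
```

>>> servo_tool:
  motion:
    - [0.2, 5, 3.5, -3, 0]
    - [0.2, 7.9, 5.6, -7, 0]
    - [0.2, 7.9, 5.6, -11, 0]
    - [0.2, 7.9, 5.6, -15, 0]
    - [0.2, 7.9, 5.6, -18, 0]
    - [0.2, 7.9, 5.6, -19.3, 0]
    - [0.2, 7.9, 5.6, -19.3, 0]
    - [1, 7.9, 5.6, -19.3, 0]
    - [1, 7.9, 5.6, -19.3, 0]
    - [1, 7.9, 5.6, -19.3, 0]
    - [1, 7.9, 5.6, -19.3, 0]
    - [1, 7.9, 5.6, -19.3, 0]
    - [1, 7.9, 5.6, -17, 0]
    - [1, 7.9, 5.6, -14, 0]
    - [1, 7.9, 5.6, -11.3, 0]
    - [1, 7.9, 5.6, -11.3, 0]
    - [1, 7.9, 5.6, -11.3, 0]
    - [1, 7.9, 5.6, -11.3, 0]
  squeeze: 20

```text
time_s: 4.8
ee_pos: [0.6084, -0.2436, 0.2902]
eef_rot: [3.141, -0.002, -3.141]
force: [0.1, 0.1, -0.2]
grip_width: 0.0532
grip_force: 20.0
```

```bash
python3 - <<'E'
from h import *
for _ in range(2):
    o=ctrl.get_obs(); print(o['force'],o['ee_pos'],o['grip_force'],o['moment'],o['tau'][:3]); snap('wrist','w3')
E
```

```text
[ 0.05962219  0.05979933 -0.21190851] [ 0.60839308 -0.24355124  0.29019829] 19.999929070472717 [-0.04975065  0.00440762 -0.01253966] [ 7.12793815e-03 -7.02248669e+01 -3.38009584e+01]
[ 0.62061048  0.56341565 -0.41290937] [ 0.60842093 -0.24357902  0.29040105] 19.99990940093994 [ 0.09805289 -0.02205268 -0.02374201] [ 2.65399081e-03 -6.99208260e+01 -3.36628032e+01]
```

Tin 1 is empty (about -0.3 N), so it goes in the dish.

>>> servo_tool:
  motion:
    - [1, -4, 0, 0, 0]
    - [1, -8.5, 0.5, 0, 0]
    - [1, -13, 3, 0, 0]
    - [1, -13.6, 7.5, 0, 0]
    - [1, -13.6, 12, 0, 0]
    - [1, -13.6, 16, 0, 0]
    - [1, -13.6, 18.9, 0, 0]
    - [1, -13.6, 18.9, -2, 0]
    - [1, -13.6, 18.9, -5, 0]
    - [1, -13.6, 18.9, -7, 0]
    - [1, -13.6, 18.9, -7.6, 0]
    - [1, -13.6, 18.9, -7.6, 0]
    - [0.25, -13.6, 18.9, -7.6, 0]
    - [0.25, -13.6, 18.9, -7.6, 0]
    - [0.25, -13.6, 18.9, -7.6, 0]
    - [0.25, -13.6, 18.9, -3, 0]
    - [0.25, -13.6, 18.9, 2, 0]
    - [0.25, -13.6, 16, 7, 0]
    - [0.25, -13.6, 11, 11.5, 0]
    - [0.25, -13.6, 11, 11.5, 0]

```text
time_s: 7.4
ee_pos: [0.4723, -0.1355, 0.4096]
eef_rot: [-3.14, 0.005, 3.14]
force: [0.9, 0.1, -0.5]
grip_width: 0.0706
grip_force: 0.0
```

```bash
python3 - <<'E'
from h import *
o,c=snap('wrist','w4'); print(o['ee_pos'],o['force']); tins(o,c)
o,c=snap('top','t2'); tins(o,c)
E
```

```text
[ 0.47231321 -0.13547294  0.40958735] [ 0.8928662   0.10077606 -0.51170359]
blob 52 294 22.1 fill 0.68 [ 0.6055 -0.4334  0.032 ]
blob 218 227 41.1 fill 0.33 [ 0.5133 -0.2098  0.032 ]
blob 345 195 20.9 fill 0.65 [ 0.4739 -0.056   0.032 ]
blob 131 186 22.5 fill 0.32 [ 0.462  -0.3102  0.032 ]
```

View pics/w4.png

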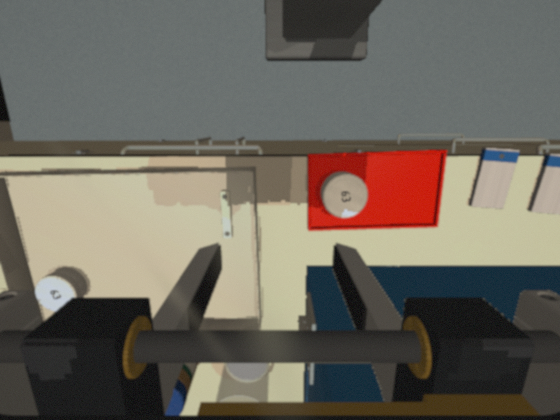

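The dish holds tin 1 upright at (345,195). Next is tin 2, at (55,293).

>>> servo_tool:
  motion:
    - [0.25, 3, -6, 0, 0]
    - [0.25, 5, -12, 0, 0]
    - [0.25, 7, -17, 0, 0]
    - [0.25, 9, -22, 0, 0]
    - [0.25, 10, -27, 0, 0]
    - [0.25, 10, -29.5, 0, 0]
    - [0.25, 10, -29.5, 0, 0]
    - [0.25, 10, -29.5, 0, 0]

```text
time_s: 8.5
ee_pos: [0.5731, -0.4271, 0.4057]
eef_rot: [3.14, -0.001, -3.14]
force: [0.3, -0.7, 0.3]
grip_width: 0.0709
grip_force: 0.0
```

```bash
python3 - <<'E'
from h import *
o,c=snap('wrist','w5'); print(o['ee_pos'],o['force']); tins(o,c)
E
```

```text
[ 0.57314272 -0.42709751  0.4057453 ] [ 0.30839416 -0.65407722  0.32026918]
blob 212 134 16.2 fill 0.67 [ 0.5015 -0.4999  0.032 ]
blob 333 138 33.7 fill 0.47 [ 0.5059 -0.3644  0.032 ]
blob 481 184 135.7 fill 0.15 [ 0.5574 -0.1885  0.032 ]
blob 375 164 163.1 fill 0.21 [ 0.5349 -0.3149  0.032 ]
```

View pics/w5.png

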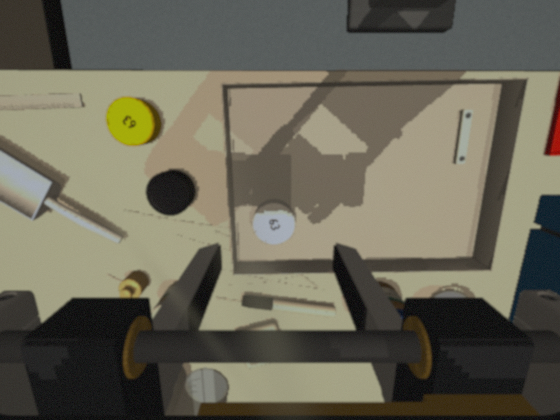

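The tin is at (273,224), and the tray rim corners are at (224,87), (523,80), (492,268) and (233,272).

```bash
python3 - <<'E'
from h import *
import pickle
o=dict(ctrl.get_obs()); c=ctrl.camera('wrist')
P=lambda uv,z:px2w(o,c,uv,z).round(4)
print(P([(273,224)],.032),P([(224,87),(523,80),(492,268),(233,272)],.04),'bar',P([(460,109),(455,163),(471,110),(467,164)],.01))
E
```

```text
[[ 0.6073 -0.4325  0.032 ]] [[ 0.4532 -0.4838  0.04  ]
 [ 0.4457 -0.1701  0.04  ]
 [ 0.6617 -0.1605  0.04  ]
 [ 0.6676 -0.4822  0.04  ]] bar [[ 0.4731 -0.2144  0.01  ]
 [ 0.5357 -0.2101  0.01  ]
 [ 0.4742 -0.2013  0.01  ]
 [ 0.5369 -0.1952  0.01  ]]
```

>>> servo_tool:
  motion:
    - [0.2, 2, -0.3, -3, 0]
    - [0.2, 3.4, -0.45, -8, 0]
    - [0.2, 3.4, -0.45, -13, 0]
    - [0.2, 3.4, -0.45, -17, 0]
    - [0.2, 3.4, -0.45, -19.3, 0]
    - [0.2, 3.4, -0.45, -19.3, 0]
    - [0.2, 3.4, -0.45, -19.3, 0]
    - [1, 3.4, -0.45, -19.3, 0]
    - [1, 3.4, -0.45, -19.3, 0]
    - [1, 3.4, -0.45, -19.3, 0]
    - [1, 3.4, -0.45, -19.3, 0]
    - [1, 3.4, -0.45, -19.3, 0]
    - [1, 3.4, -0.45, -17, 0]
    - [1, 3.4, -0.45, -14.3, 0]
    - [1, 3.4, -0.45, -14.3, 0]
    - [1, 3.4, -0.45, -14.3, 0]
    - [1, 3.4, -0.45, -14.3, 0]
  squeeze: 30

```text
time_s: 10.72
ee_pos: [0.6064, -0.433, 0.2624]
eef_rot: [3.14, -0.001, -3.141]
force: [0.1, 0.3, -0.9]
grip_width: 0.0528
grip_force: 30.0
```

```bash
python3 - <<'E'
from h import *
for _ in range(3):
    o=ctrl.get_obs(); print(o['force'],o['ee_pos'],o['grip_force'],o['grip_width']); snap('wrist','w6')
E
```

```text
[ 0.05895142  0.26265762 -0.91095785] [ 0.60639172 -0.43303773  0.26238329] 29.99983102083206 0.05283304447440384
[ 0.32834712 -0.436246   -0.68927363] [ 0.60643428 -0.43302441  0.26243756] 29.999809563159943 0.05324505380153646
[ 0.22164591  0.65192062 -1.2672256 ] [ 0.60645143 -0.43306847  0.26263585] 29.999860525131226 0.05276761292696414
```

Tin 2 reads about -0.9 N (noise about 0.4, filled would be 3.5), so it is empty too. It goes in the dish beside the first.

>>> servo_tool:
  motion:
    - [1, -1, 0, 3, 0]
    - [1, -5, 4, 5, 0]
    - [1, -9, 9, 5, 0]
    - [1, -13, 14, 5, 0]
    - [1, -13.4, 19, 5, 0]
    - [1, -13.4, 24, 5, 0]
    - [1, -13.4, 29, 5, 0]
    - [1, -13.4, 34, 5, 0]
    - [1, -13.4, 39, 5, 0]
    - [1, -13.4, 44, 4, 0]
    - [1, -13.4, 46, 1, 0]
    - [1, -13.4, 46, -2, 0]
    - [1, -13.4, 46, -4.2, 0]
    - [1, -13.4, 46, -4.8, 0]
    - [1, -13.4, 46, -4.8, 0]
    - [0.3, -13.4, 46, -4.8, 0]
    - [0.3, -13.4, 46, -4.8, 0]
    - [0.3, -13.4, 46, -4.8, 0]
    - [0.3, -13.4, 46, -1, 0]
    - [0.3, -13.4, 46, 4, 0]

```text
time_s: 13.38
ee_pos: [0.4723, 0.0269, 0.3041]
eef_rot: [3.142, -0.002, -3.141]
force: [-0.1, 0.1, 0.5]
grip_width: 0.0655
grip_force: 0.0
```

>>> servo_tool:
  motion:
    - [0.3, -3, 5, 5, 0]
    - [0.3, -5, 10, 10, 0]
    - [0.3, -5, 15, 10, 0]
    - [0.3, -5, 20, 10, 0]
    - [0.3, -5, 24, 10, 0]
    - [0.3, -5, 26, 10, 0]
    - [0.3, -5, 26, 10, 0]
    - [0.3, -5, 26, 10, 0]

```text
time_s: 14.38
ee_pos: [0.4227, 0.2859, 0.4036]
eef_rot: [-3.141, -0.0, 3.141]
force: [-0.3, -0.2, -0.5]
grip_width: 0.066
grip_force: 0.0
```

```bash
python3 - <<'E'
from h import *
o,c=snap('wrist','w7'); print(o['ee_pos'],o['eef_rot'],o['force'],o['time_s']); tins(o,c)
E
```

```text
[0.42274514 0.28587493 0.40362885] [-3.14131440e+00 -9.36429782e-05  3.14126602e+00] [-0.29859214 -0.215646   -0.47665316] 14.375
blob 5 238 19.7 fill 0.53 [ 0.474  -0.0474  0.032 ]
blob 66 236 23.0 fill 0.79 [0.4715 0.0274 0.032 ]
```

View pics/w7.png

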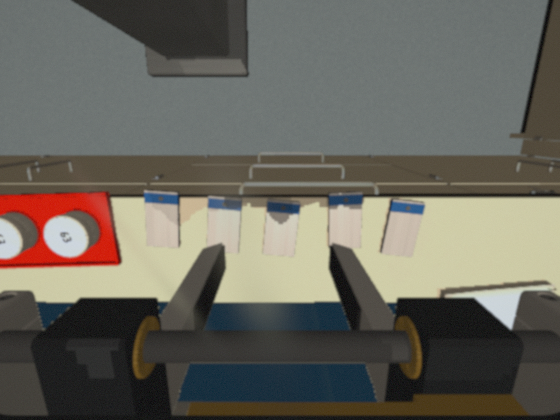

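Both tins now stand in the dish. The five coupons are at (162,218), (224,224), (281,228), (345,220) and (404,228). I'll rectify to the coupon-top plane and fit them.

```bash
cat >> h.py <<'E'
def rect(o,c,z,x0,x1,y0,y1,s=.0005):
    # rectified: col grows with -y (left=y1), row grows with -x (top=x1)
    W=int(round((y1-y0)/s));H=int(round((x1-x0)/s))
    src=w2px(o,c,[(x1,y1,z),(x1,y0,z),(x0,y0,z),(x0,y1,z)]).astype(np.float32)
    M=cv2.getPerspectiveTransform(src,np.float32([(0,0),(W,0),(W,H),(0,H)]))
    f=lambda u,v:(x1-v*s,y1-u*s)
    return cv2.warpPerspective(c['image'],M,(W,H),flags=cv2.INTER_CUBIC),f
def bands(im,f,s=.0005,amin=600):
    i=im.astype(int); m=((i[...,2]>i[...,0]*1.6+15)&(i[...,2]>60)).astype(np.uint8)
    m=cv2.morphologyEx(m,cv2.MORPH_CLOSE,np.ones((9,9),np.uint8))
    m=cv2.morphologyEx(m,cv2.MORPH_OPEN,np.ones((9,9),np.uint8))
    out=[]
    for k in cv2.findContours(m,cv2.RETR_EXTERNAL,cv2.CHAIN_APPROX_NONE)[0]:
        if cv2.contourArea(k)<amin: continue
        b=cv2.minAreaRect(k); p=np.array([f(*q) for q in cv2.boxPoints(b)])
        e=max((p[1]-p[0],p[2]-p[1]),key=np.linalg.norm); w=min(np.linalg.norm(p[1]-p[0]),np.linalg.norm(p[2]-p[1]))
        out.append((p.mean(0),np.degrees(np.arctan2(e[1],e[0]))%180,np.linalg.norm(e),w))
    return out
E
python3 - <<'E'
from h import *
o,c=snap('wrist','w8')
im,f=rect(o,c,.008,.41,.53,.1,.5)
cv2.imwrite('pics/r1.png',im[:,:,::-1])
for p,a,l,w in sorted(bands(im,f),key=lambda t:t[0][1]): print(p.round(4),'edge dir',round(a,1),round(l*1e3,1),round(w*1e3,1))
E
```

```text
[0.4287 0.1267] edge dir 90.0 16.5 10.5
[0.4305 0.1502] edge dir 90.0 18.5 10.0
[0.4322 0.3592] edge dir 90.0 17.5 9.5
[0.4409 0.439 ] edge dir 84.3 20.0 10.4
[0.4432 0.4615] edge dir 90.0 16.0 10.5
```

View pics/r1.png

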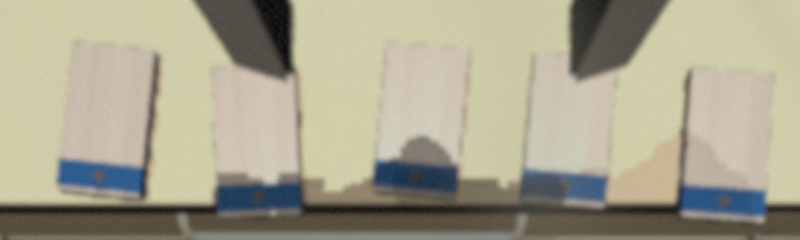

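Reading the rectified corners, with band→plain angles and a 73.5 mm fitted length against the true 75:

| Coupon | x (m) | y (m) | Angle (deg) |
|---|---|---|---|
| A | .470 | .4456 | -5.7 |
| B | .459 | .3715 | +2 |
| C | .4713 | .2886 | -4.9 |
| D | .4655 | .2153 | -4.3 |
| E | .4583 | .1361 | -4.1 |

I'll start with E.

>>> servo_tool:
  motion:
    - [0.34, 1.5, -6, -1, -4]
    - [0.34, 3.5, -11.5, -3, -4]
    - [0.34, 3.55, -15, -7, -4]
    - [0.34, 3.55, -15, -12, -4]
    - [0.34, 3.55, -15, -16, -4]
    - [0.34, 3.55, -15, -19, -4]
    - [0.34, 3.55, -15, -20.2, -4]
    - [0.34, 3.55, -15, -20.2, -4]
    - [1, 3.55, -15, -20.2, -4]
    - [1, 3.55, -15, -20.2, -4]
    - [1, 3.55, -15, -20.2, -4]
    - [1, 3.55, -15, -20.2, -4]
    - [1, 3.55, -15, -20.2, -4]
    - [1, 3.55, -15, -18.5, -4]
    - [1, 3.55, -15, -14, -4]
    - [1, 3.55, -15, -10, -4]
    - [1, 3.55, -15, -10, -4]
  squeeze: 25

```text
time_s: 16.6
ee_pos: [0.4583, 0.137, 0.3063]
eef_rot: [3.14, 0.005, 3.072]
force: [-0.2, 0.4, -2.7]
grip_width: 0.0415
grip_force: 25.0
```

```bash
cat >> h.py <<'E'
def held(tag):
    # plate between the tips: rectify in tool frame on plane 10 mm short of... plate top ~ tip+6.5mm
    o,c=snap('wrist',tag); h=np.array(c['hand_eye']); Hi=np.linalg.inv(h); z=.199-.0065
    s=.00025; X=.07;Y=.04
    q=np.array([(X,-Y,z,1),(X,Y,z,1),(-X,Y,z,1),(-X,-Y,z,1)])@Hi.T
    src=np.c_[c['cx']+c['fx']*q[:,0]/-q[:,2], c['cy']-c['fy']*q[:,1]/-q[:,2]].astype(np.float32)
    W,H=int(2*Y/s),int(2*X/s)
    im=cv2.warpPerspective(c['image'],cv2.getPerspectiveTransform(src,np.float32([(0,0),(W,0),(W,H),(0,H)])),(W,H))
    cv2.imwrite('pics/%s_h.png'%tag,im[:,:,::-1])
    for p,a,l,w in bands(im,lambda u,v:(X-v*s,-Y+u*s)): print('band centre in tool mm',(p*1e3).round(1),'dir',round(a,1),(l*1e3).round(1),(w*1e3).round(1))
    print(o['ee_pos'],o['eef_rot'],o['grip_width'],o['grip_force'],o['time_s'])
E
python3 -c "
from h import *
held('c1')"
```

```text
band centre in tool mm [-44.9  21.3] dir 90.0 12.0 5.8
band centre in tool mm [29.1  4.3] dir 90.0 28.5 11.2
[0.45829234 0.1370087  0.30629508] [3.14012315 0.00501282 3.07249177] 0.041483006244569076 24.999354779720306 16.6
```

View pics/c1_h.png

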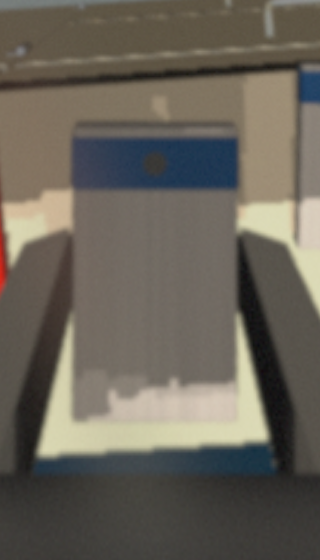

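The coupon is held square between the fingers. Its band points to tool +x and its centre sits about 1.5 mm to the band side. Carrying it over the bar.

>>> servo_tool:
  motion:
    - [1, 0, -4, 0, -8]
    - [1, 0, -9, 0, -18]
    - [1, 0, -14, 0, -28]
    - [1, 0, -19, 0, -38]
    - [1, 0, -24, 0, -48]
    - [1, 0, -29, 0, -58]
    - [1, 0, -33, 0, -68]
    - [1, 2, -36.5, 0, -77]
    - [1, 4.65, -37.75, 0, -84.5]
    - [1, 4.65, -37.75, 0, -84.5]
    - [1, 4.65, -37.75, -2, -84.5]
    - [1, 4.65, -37.75, -2, -84.5]

```text
time_s: 18.15
ee_pos: [0.5038, -0.24, 0.2815]
eef_rot: [-3.138, -0.002, 1.599]
force: [0.0, 0.0, -0.8]
grip_width: 0.0417
grip_force: 25.0
```

```bash
python3 - <<'E'
from h import *
o,c=snap('wrist','w9'); print(o['ee_pos'],o['eef_rot'],o['grip_width'],o['time_s'])
im=c['image'][:,:,::-1].copy()
for (cx,cy,a,col) in [(.557,-.324,1.5,(0,0,255)),(.557,-.324,0,(0,255,0))]:
    r=R.from_euler('z',a,degrees=True).as_matrix()
    T=lambda P:w2px(o,c,np.array(P)@r.T+[cx,cy,0])
    for P in [[(-.111,-.161,.04),(.111,-.161,.04),(.111,.161,.04),(-.111,.161,.04)],[(-.082,.115,.01),(-.018,.115,.01),(-.018,.127,.01),(-.082,.127,.01)]]:
        cv2.polylines(im,[T(P).round().astype(int)],True,col,1)
cv2.imwrite('pics/w9o.png',cv2.resize(im,(800,600)))
E
```

```text
[ 0.50378522 -0.24001033  0.28150296] [-3.13775592e+00 -2.28159745e-03  1.59927006e+00] 0.041664155808737675 18.15
```

View pics/w9o.png

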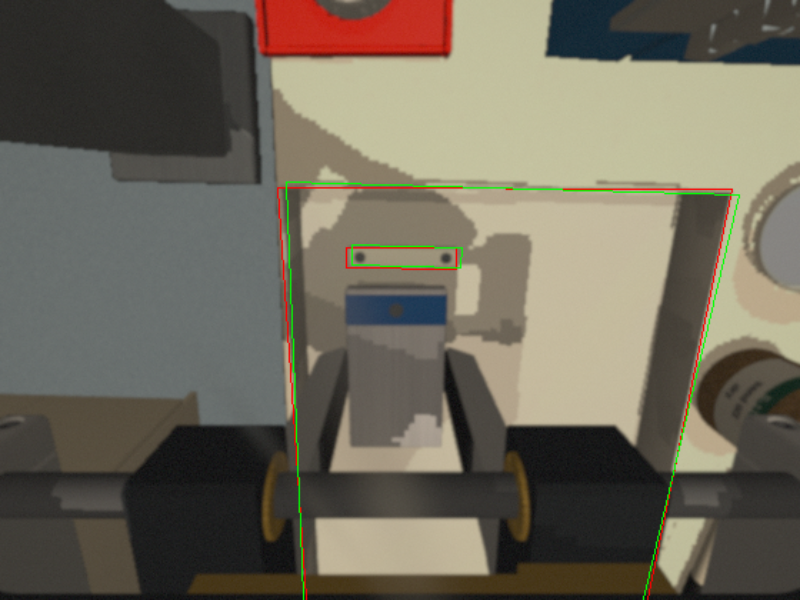

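The tray model at yaw 1.5° fits the picture, with the bar at (402,257) in the overlay. Lowering to just above the bar, then a light grip to let the plate pivot down.

>>> servo_tool:
  motion:
    - [1, 0.1, 0, -2.5, 0]
    - [1, 0.1, 0, -5, 0]
    - [1, 0.1, 0, -6.3, 0]
    - [1, 0.1, 0, -6.6, 0]
    - [1, 0.1, 0, -6.6, 0]
    - [1, 0.1, 0, -6.6, 0]

```text
time_s: 18.95
ee_pos: [0.5057, -0.2407, 0.2185]
eef_rot: [3.141, 0.001, 1.598]
force: [0.1, -0.0, -0.1]
grip_width: 0.0414
grip_force: 25.0
```

>>> servo_tool:
  motion:
    - [1, 0, 0, 0, 0]
    - [1, 0, 0, -0.15, 0]
    - [1, 0, 0, -0.3, 0]
    - [1, 0, 0, -0.45, 0]
    - [1, 0, 0, -0.6, 0]
    - [1, 0, 0, -0.75, 0]
    - [1, 0, 0, -0.75, 0]
  squeeze: 4

```text
time_s: 19.82
ee_pos: [0.5055, -0.2406, 0.2101]
eef_rot: [-3.142, -0.0, 1.598]
force: [-0.1, 0.6, -0.8]
grip_width: 0.0419
grip_force: 4.0
```

>>> servo_tool:
  motion:
    - [1, -0.07, 0, -0.15, 0]
    - [1, -0.07, 0, -0.3, 0]
    - [1, -0.07, 0, -0.3, 0]

```text
time_s: 20.2
ee_pos: [0.5049, -0.2407, 0.2074]
eef_rot: [3.141, 0.0, 1.598]
force: [-0.5, 0.1, 3.2]
grip_width: 0.0421
grip_force: 4.0
```

```bash
python3 - <<'E'
from h import *
held('c1b')
print(ctrl.get_obs()['force'])
a=cv2.imread('pics/c1b.png'); cv2.imwrite('pics/c1bc.png',cv2.resize(a[120:400,140:420],(560,560),interpolation=cv2.INTER_CUBIC))
E
```

```text
band centre in tool mm [25.5  4.5] dir 90.0 30.5 11.0
[ 0.50487788 -0.24067235  0.20739237] [3.14120532e+00 3.02321474e-04 1.59754056e+00] 0.042077945301154725 4.000013619661331 20.2
[-0.64305074 -1.0511429   3.59078184]
```

View pics/c1bc.png

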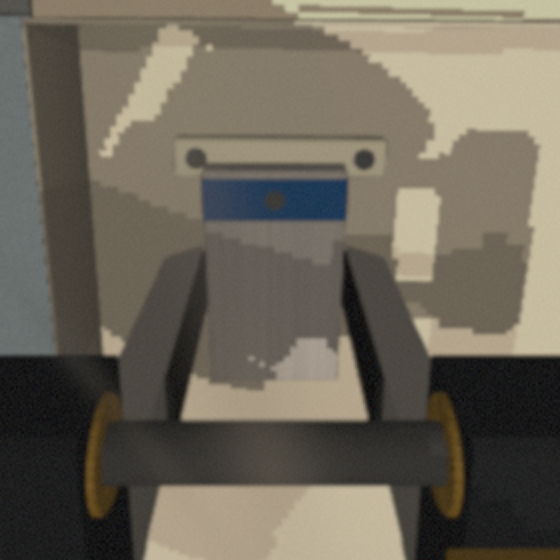

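The plate's band end looks only just on the bar. Measuring the overlap.

```bash
python3 - <<'E'
from h import *
o=dict(ctrl.get_obs()); c=ctrl.camera('wrist')
g=lambda u,v,z:px2w(o,c,[(140+u/2,120+v/2)],z)[0].round(4)
print('bar back',g(275,138,.01),'bar front',g(190,173,.01),g(370,173,.01))
print('plate end lower',g(275,165,.010),'upper',g(275,180,.018),'plain',g(275,382,.010))
print('predicted bar edges px crop', (w2px(o,c,[(.504,-.2103,.01),(.504,-.1983,.01),(.504,-.2103,.002)])-[140,120])*2)
E
```

```text
bar back [ 0.5034 -0.198   0.01  ] bar front [ 0.4782 -0.2093  0.01  ] [ 0.5321 -0.2079  0.01  ]
plate end lower [ 0.5036 -0.2062  0.01  ] upper [ 0.5036 -0.2086  0.018 ] plain [ 0.5056 -0.2802  0.01  ]
predicted bar edges px crop [[275.95584295 178.31091   ]
 [277.09205443 139.0335045 ]
 [275.8551106  171.5931604 ]]
```

The overlap is only about 4 mm. Regripping, lifting slightly and shifting +5.5 mm.

>>> servo_tool:
  motion:
    - [1, 0, 0, 0, 0]
    - [1, 0, 0, 0, 0]
    - [1, 0, 0, 0.5, 0]
    - [1, 0, 0, 0.7, 0]
    - [1, 0, 0.3, 0.7, 0]
    - [1, 0, 0.55, 0.7, 0]
    - [1, 0, 0.55, 0.7, 0]
    - [1, 0, 0.55, 0.4, 0]
    - [1, 0, 0.55, 0.1, 0]
    - [1, 0, 0.55, 0, 0]
    - [1, 0, 0.55, 0, 0]
  squeeze: 20

```text
time_s: 21.68
ee_pos: [0.5048, -0.2352, 0.2077]
eef_rot: [-3.142, -0.0, 1.598]
force: [-3.0, 2.1, 9.8]
grip_width: 0.0416
grip_force: 20.0
```

>>> servo_tool:
  motion:
    - [1, 0, 0, 0, 0]
    - [1, 0, 0, 0, 0]
    - [0.42, 0, 0, 0, 0]
    - [0.42, 0, 0, 0, 0]
    - [0.42, 0, 0, 0, 0]
    - [0.42, 0, 0, 3, 0]
    - [0.42, 0, 0, 7, 0]
    - [0.42, 0, 0, 7, 0]
    - [0.42, 0, 0, 7, 0]
  squeeze: 4

```text
time_s: 22.8
ee_pos: [0.5046, -0.235, 0.2764]
eef_rot: [-3.141, -0.0, 1.597]
force: [0.3, -0.1, 0.3]
grip_width: 0.0545
grip_force: 0.0
```

```bash
cat >> h.py <<'E'
Rt=R.from_euler('z',1.5,degrees=True).as_matrix(); T0=np.array([.557,-.324,0])
def trayrect(tag,z=.018,s=.00025,n='wrist'):
    # rectified in tray frame, origin row_start: rows = distance along row (-30..290mm), cols = tray x -45..45mm (left=-)
    o,c=snap(n,tag); rs=np.array([-.05,.115])
    A=[(-.045,.03),(.045,.03),(.045,-.28),(-.045,-.28)]
    P=np.array([[rs[0]+a,rs[1]+b,z] for a,b in A])@Rt.T+T0
    W,H=int(.09/s),int(.31/s)
    M=cv2.getPerspectiveTransform(w2px(o,c,P).astype(np.float32),np.float32([(0,0),(W,0),(W,H),(0,H)]))
    im=cv2.warpPerspective(c['image'],M,(W,H)); cv2.imwrite('pics/%s_t.png'%tag,im[:,:,::-1])
    for p,a,l,w in bands(im,lambda u,v:(-45+u*s*1e3,-30+v*s*1e3)): print('band: across %.1f along %.1f dir %.1f size %.1f x %.1f'%(p[0],p[1],a,l,w))
    print(o['ee_pos'],o['eef_rot'],o['time_s'],o['force'].round(1)); return im
E
python3 -c "
from h import *
im=trayrect('p1')
a=im[0:600];b=cv2.resize(cv2.imread('pics/p1.png')[:,:,::-1],None,fx=1,fy=1)
k=np.zeros((600,780,3),np.uint8);k[:600,:360]=a;k[:420,360:780]=b[:,70:490];cv2.imwrite('pics/p1k.png',k[:,:,::-1])
"
```

```text
band: across -0.1 along -1.2 dir 0.0 size 38.8 x 10.5
[ 0.50463288 -0.23501845  0.27640293] [-3.14085409e+00 -4.53737881e-04  1.59749282e+00] 22.8 [ 0.3 -0.1  0.3]
```

View pics/p1k.png

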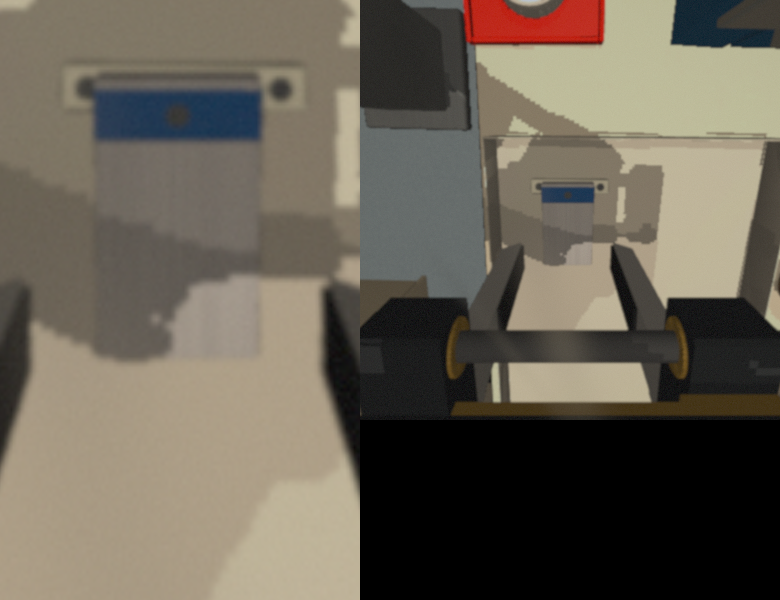

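Plate 1 lies across the bar, straight and centred: band at along -1 mm, across 0 mm, plain end at about 63 mm. Next coupon is D.

>>> servo_tool:
  motion:
    - [0.34, -1, 2, 3, 5]
    - [0.34, -3, 6, 3, 14]
    - [0.34, -3.9, 11, 3, 24]
    - [0.34, -3.9, 17, 3, 34]
    - [0.34, -3.9, 23, 3, 44]
    - [0.34, -3.9, 29, 3, 54]
    - [0.34, -3.9, 35, 3, 64]
    - [0.34, -3.9, 41, 1, 74]
    - [0.34, -3.9, 45, -1.5, 84.2]
    - [0.34, -3.9, 45, -4, 84.2]
    - [0.34, -3.9, 45, -6.5, 84.2]
    - [0.34, -3.9, 45, -7.5, 84.2]
    - [0.34, -3.9, 45, -7.5, 84.2]
    - [0.34, -3.9, 45, -7.5, 84.2]
    - [1, -3.9, 45, -7.5, 84.2]
    - [1, -3.9, 45, -7.5, 84.2]
    - [1, -3.9, 45, -7.5, 84.2]
    - [1, -3.9, 45, -7.5, 84.2]
  squeeze: 25

```text
time_s: 25.1
ee_pos: [0.4659, 0.215, 0.2025]
eef_rot: [3.141, 0.0, 3.067]
force: [-0.9, 0.8, 6.1]
grip_width: 0.0414
grip_force: 25.0
```

>>> servo_tool:
  motion:
    - [1, 0, 0, 2, 0]
    - [1, 0, 0, 5, 0]
    - [1, 0, 0, 8, 0]
    - [1, 0, 0, 9, 0]
    - [1, 0, 0, 9, 0]
    - [1, 0, 0, 9, 0]

```text
time_s: 25.85
ee_pos: [0.4656, 0.2148, 0.2909]
eef_rot: [-3.141, -0.002, 3.067]
force: [0.9, 0.3, -1.8]
grip_width: 0.0417
grip_force: 25.0
```

```bash
python3 -c "
from h import *
held('c2')"
```

```text
band centre in tool mm [29.1  3.8] dir 90.0 29.5 11.2
[0.46562643 0.21482058 0.29088607] [-3.14076285e+00 -1.71427403e-03  3.06717672e+00] 0.04165230405305323 24.998367726802826 25.85
```

>>> servo_tool:
  motion:
    - [1, 0, -4, 1, -6]
    - [1, 0, -9.5, 1, -16]
    - [1, 0, -15, 1, -26]
    - [1, 0, -21, 1, -36]
    - [1, 0, -27, 1, -46]
    - [1, 0, -33, 1, -56]
    - [1, 0, -39, 1, -66]
    - [1, 1, -45, 1, -76]
    - [1, 3, -49, 1, -84.2]
    - [1, 4.04, -50.1, 0, -84.2]
    - [1, 4.04, -50.1, -2.5, -84.2]
    - [1, 4.04, -50.1, -5, -84.2]
    - [1, 4.04, -50.1, -6.7, -84.2]
    - [1, 4.04, -50.1, -7.1, -84.2]
    - [1, 4.04, -50.1, -7.1, -84.2]
    - [1, 4.04, -50.1, -7.1, -84.2]

```text
time_s: 27.9
ee_pos: [0.5064, -0.2862, 0.222]
eef_rot: [3.14, 0.001, 1.598]
force: [0.0, 0.9, -1.1]
grip_width: 0.0415
grip_force: 25.0
```

>>> servo_tool:
  motion:
    - [1, 0, 0, -0.15, 0]
    - [1, 0, 0, -0.3, 0]
    - [1, 0, 0, -0.45, 0]
    - [1, 0, 0, -0.6, 0]
    - [1, 0, 0, -0.75, 0]
    - [1, 0, 0, -0.9, 0]
    - [1, 0, 0, -0.9, 0]
  squeeze: 10

```text
time_s: 28.78
ee_pos: [0.5062, -0.2862, 0.2121]
eef_rot: [3.141, 0.0, 1.598]
force: [0.1, -0.7, 1.1]
grip_width: 0.042
grip_force: 10.0
```

```bash
python3 -c "
from h import *
held('c2b');trayrect('c2c',.021);print(ctrl.get_obs()['force'])"
```

```text
band centre in tool mm [26.   3.1] dir 90.0 32.2 11.0
[ 0.50624892 -0.28617408  0.21214167] [3.14141601e+00 1.58899609e-04 1.59752618e+00] 0.04204536046434276 10.000073164701462 28.775
band: across 3.9 along 49.4 dir 0.0 size 31.3 x 10.8
band: across -0.6 along -1.2 dir 0.0 size 40.3 x 11.5
[ 0.50624378 -0.28618277  0.2121793 ] [3.14146636e+00 1.35891385e-04 1.59753516e+00] 28.825 [ 0.8 -0.7  0.8]
[ 0.02870002 -1.0894503   0.02735439]
```

>>> servo_tool:
  motion:
    - [1, 0, 0, 0.4, 0]
    - [1, 0, 0.2, 0.4, 0]
    - [1, 0, 0.2, 0.2, 0]
    - [1, 0, 0.2, 0, 0]
    - [1, 0, 0.2, -0.15, 0]
    - [1, 0, 0.2, -0.3, 0]
    - [1, 0, 0.2, -0.3, 0]

```text
time_s: 29.75
ee_pos: [0.5062, -0.2843, 0.2097]
eef_rot: [3.141, 0.0, 1.598]
force: [-2.9, 0.3, 6.4]
grip_width: 0.0419
grip_force: 10.0
```

```bash
python3 -c "
from h import *
held('c2b');trayrect('c2c',.021)"
```

```text
band centre in tool mm [24.9  4. ] dir 90.0 31.5 10.7
[ 0.50623253 -0.28425568  0.20969415] [3.14144424e+00 3.80800442e-04 1.59757442e+00] 0.041947564514003076 10.002136677503586 29.75
band: across 4.6 along 47.8 dir 0.0 size 29.8 x 10.5
band: across -0.6 along -1.2 dir 0.0 size 40.3 x 11.5
[ 0.50625413 -0.2842279   0.20966794] [3.14142935e+00 3.59103238e-04 1.59761433e+00] 29.8 [-2.   0.   6.9]
```

Band 2 is at 47.8 with the plate down (6 N up) and plate 1 hasn't moved. Releasing.

>>> servo_tool:
  motion:
    - [0.42, 0, 0, 0, 0]
    - [0.42, 0, 0, 0, 0]
    - [0.42, 0, 0, 0, 0]
    - [0.42, 0, 0, 3, 0]
    - [0.42, 0, 0, 7, 0]
    - [0.42, 0, 0, 9, 0]
    - [0.42, 0, 0, 9, 0]

```text
time_s: 30.72
ee_pos: [0.5063, -0.2842, 0.3003]
eef_rot: [3.139, 0.001, 1.598]
force: [-0.8, -0.1, -0.1]
grip_width: 0.0543
grip_force: 0.0
```

```bash
python3 -c "
from h import *
trayrect('p2',.020)"
```

```text
band: across -11.1 along 48.1 dir 0.0 size 17.2 x 9.8
band: across 10.2 along 48.0 dir 0.0 size 18.0 x 10.0
band: across -0.8 along -1.4 dir 0.0 size 40.0 x 10.8
[ 0.5063477  -0.28416276  0.30033854] [3.13941926e+00 1.48196299e-03 1.59757667e+00] 30.725 [-0.8 -0.1 -0.1]
```

>>> servo_tool:
  motion:
    - [0.34, -2, 3, 1, 8]
    - [0.34, -4.5, 8, 1, 18]
    - [0.34, -4.5, 14, 1, 28]
    - [0.34, -4.5, 20, 1, 38]
    - [0.34, -4.5, 26, 1, 48]
    - [0.34, -4.5, 32, 1, 58]
    - [0.34, -4.5, 38, 1, 68]
    - [0.34, -4.5, 44, 1, 78]
    - [0.34, -3.8, 50, 1, 83.6]
    - [0.34, -3.5, 55, 0, 83.6]
    - [0.34, -3.5, 57.3, -3, 83.6]
    - [0.34, -3.5, 57.3, -6, 83.6]
    - [0.34, -3.5, 57.3, -9, 83.6]
    - [0.34, -3.5, 57.3, -9.8, 83.6]
    - [0.34, -3.5, 57.3, -9.8, 83.6]
    - [0.34, -3.5, 57.3, -9.8, 83.6]
    - [1, -3.5, 57.3, -9.8, 83.6]
    - [1, -3.5, 57.3, -9.8, 83.6]
    - [1, -3.5, 57.3, -9.8, 83.6]
    - [1, -3.5, 57.3, -9.8, 83.6]
  squeeze: 25

```text
time_s: 33.28
ee_pos: [0.4712, 0.2889, 0.2012]
eef_rot: [3.142, 0.0, 3.057]
force: [0.1, -0.1, 1.6]
grip_width: 0.0417
grip_force: 25.0
```

>>> servo_tool:
  motion:
    - [1, 0, 0, 2, 0]
    - [1, 0, 0, 5, 0]
    - [1, 0, 0, 8, 0]
    - [1, 0, 0, 9, 0]
    - [1, 0, 0, 9, 0]
    - [1, 0, 0, 9, 0]

```text
time_s: 34.02
ee_pos: [0.4711, 0.2888, 0.2898]
eef_rot: [-3.141, -0.002, 3.057]
force: [0.1, -0.8, -0.6]
grip_width: 0.0415
grip_force: 25.0
```

```bash
python3 -c "
from h import *
held('c3')"
```

```text
band centre in tool mm [-45.3  21.3] dir 90.0 11.5 4.5
band centre in tool mm [29.4  4.6] dir 90.0 28.3 11.2
[0.47105424 0.28879746 0.28982674] [-3.14055871e+00 -1.61927222e-03  3.05663416e+00] 0.04150192077252706 24.999804496765137 34.025
```

>>> servo_tool:
  motion:
    - [1, -0.5, -4, 1, -6]
    - [1, -0.5, -9.5, 1, -12]
    - [1, -0.5, -15, 1, -18]
    - [1, -0.5, -21, 1, -25]
    - [1, -0.5, -27, 1, -33]
    - [1, -0.5, -33, 1, -41]
    - [1, -0.5, -39, 1, -49]
    - [1, -0.5, -45, 1, -57]
    - [1, -0.5, -50, 1, -65]
    - [1, 0, -55, 1, -73]
    - [1, 2, -60, 0, -80]
    - [1, 3.62, -62.4, 0, -83.6]
    - [1, 3.62, -62.4, -2, -83.6]
    - [1, 3.62, -62.4, -4.5, -83.6]
    - [1, 3.62, -62.4, -6.5, -83.6]
    - [1, 3.62, -62.4, -6.9, -83.6]
    - [1, 3.62, -62.4, -6.9, -83.6]
    - [1, 3.62, -62.4, -6.9, -83.6]

```text
time_s: 36.33
ee_pos: [0.5076, -0.3352, 0.2231]
eef_rot: [3.14, 0.001, 1.598]
force: [-0.0, -0.4, -1.2]
grip_width: 0.0413
grip_force: 25.0
```

>>> servo_tool:
  motion:
    - [1, 0, 0, -0.15, 0]
    - [1, 0, 0, -0.3, 0]
    - [1, 0, 0, -0.45, 0]
    - [1, 0, 0, -0.6, 0]
    - [1, 0, 0, -0.75, 0]
    - [1, 0, 0, -0.9, 0]
    - [1, 0, 0, -1.05, 0]
    - [1, 0, 0, -1.15, 0]
    - [1, 0, 0, -1.15, 0]
  squeeze: 10

```text
time_s: 37.45
ee_pos: [0.5074, -0.3352, 0.2106]
eef_rot: [3.141, 0.0, 1.598]
force: [-1.5, -1.2, 0.3]
grip_width: 0.0419
grip_force: 10.0
```

```bash
python3 -c "
from h import *
held('c3b');trayrect('c3c',.021)"
```

```text
band centre in tool mm [25.9  3.5] dir 90.0 32.0 11.2
[ 0.50743726 -0.3351618   0.21064565] [3.14144984e+00 1.13617746e-04 1.59750970e+00] 0.04190519608741091 10.000023543834686 37.45
band: across 3.8 along 98.0 dir 0.0 size 31.5 x 11.0
band: across -0.4 along 48.0 dir 0.0 size 40.2 x 11.5
band: across -0.9 along -0.5 dir 0.0 size 40.8 x 12.5
[ 0.50744217 -0.33514467  0.21067224] [3.14148844e+00 1.20548007e-04 1.59753422e+00] 37.5 [ 0.5 -0.7  0.9]
```

>>> servo_tool:
  motion:
    - [1, 0, 0.05, -0.1, 0]
    - [1, 0, 0.05, -0.2, 0]
    - [1, 0, 0.05, -0.2, 0]
    - [0.42, 0, 0.05, -0.2, 0]
    - [0.42, 0, 0.05, -0.2, 0]
    - [0.42, 0, 0.05, -0.2, 0]
    - [0.42, 0, 0, 3, 0]
    - [0.42, 0, 0, 7, 0]
    - [0.42, 0, 0, 9, 0]
    - [0.42, 0, 0, 9, 0]

```text
time_s: 38.8
ee_pos: [0.5075, -0.3352, 0.3019]
eef_rot: [3.14, 0.002, 1.598]
force: [0.5, -0.3, 0.1]
grip_width: 0.0545
grip_force: 0.0
```

```bash
python3 -c "
from h import *
trayrect('p3',.020)"
```

```text
band: across -0.5 along 98.3 dir 0.0 size 39.0 x 10.0
band: across -0.8 along 48.0 dir 0.0 size 40.0 x 11.0
band: across -0.9 along -1.1 dir 0.0 size 40.8 x 11.8
[ 0.50751115 -0.33517294  0.30193681] [3.13952137e+00 1.64570085e-03 1.59755491e+00] 38.8 [ 0.5 -0.3  0.1]
```

>>> servo_tool:
  motion:
    - [0.38, -2, 3, 1, 8]
    - [0.38, -5, 8, 1, 18]
    - [0.38, -5, 14, 1, 28]
    - [0.38, -5, 20, 1, 38]
    - [0.38, -5, 26, 1, 48]
    - [0.38, -5, 32, 1, 58]
    - [0.38, -5, 38, 1, 68]
    - [0.38, -5, 44, 1, 78]
    - [0.38, -5, 50, 1, 86]
    - [0.38, -4.85, 56, 1, 90.5]
    - [0.38, -4.85, 62, 1, 90.5]
    - [0.38, -4.85, 67, 0, 90.5]
    - [0.38, -4.85, 70.7, -1, 90.5]
    - [0.38, -4.85, 70.7, -3, 90.5]
    - [0.38, -4.85, 70.7, -6, 90.5]
    - [0.38, -4.85, 70.7, -9, 90.5]
    - [0.38, -4.85, 70.7, -10, 90.5]
    - [0.38, -4.85, 70.7, -10, 90.5]
    - [0.38, -4.85, 70.7, -10, 90.5]
  squeeze: 25

```text
time_s: 41.22
ee_pos: [0.4589, 0.3719, 0.2005]
eef_rot: [-3.141, -0.0, -3.106]
force: [1.0, 1.1, -0.3]
grip_width: 0.0583
grip_force: 0.0
```

>>> servo_tool:
  motion:
    - [1, 0, 0, 0, 0]
    - [1, 0, 0, 0, 0]
    - [1, 0, 0, 0, 0]
    - [1, 0, 0, 0, 0]
    - [1, 0, 0, 2, 0]
    - [1, 0, 0, 5, 0]
    - [1, 0, 0, 8, 0]
    - [1, 0, 0, 9, 0]
    - [1, 0, 0, 9, 0]
    - [1, 0, 0, 9, 0]

```text
time_s: 42.48
ee_pos: [0.4588, 0.3718, 0.2895]
eef_rot: [-3.141, -0.001, -3.106]
force: [-1.1, 0.2, -1.6]
grip_width: 0.0418
grip_force: 25.0
```

```bash
python3 -c "
from h import *
held('c4')"
```

```text
band centre in tool mm [27.4  4.9] dir 90.0 27.8 11.2
[0.45876813 0.37176658 0.28953374] [-3.14060178e+00 -1.49567223e-03 -3.10611769e+00] 0.04184798226866132 24.99923676252365 42.475
```

>>> servo_tool:
  motion:
    - [1, -0.5, -4, 1, -6]
    - [1, -0.5, -9.5, 1, -12]
    - [1, -0.5, -15, 1, -18]
    - [1, -0.5, -21, 1, -25]
    - [1, -0.5, -27, 1, -33]
    - [1, -0.5, -33, 1, -41]
    - [1, -0.5, -39, 1, -49]
    - [1, -0.5, -45, 1, -57]
    - [1, -0.5, -51, 1, -65]
    - [1, 0, -57, 1, -73]
    - [1, 1, -63, 1, -80]
    - [1, 3, -69, 1, -87]
    - [1, 4.5, -73, 1, -90.5]
    - [1, 5, -75.4, 0, -90.5]
    - [1, 5, -75.4, -2, -90.5]
    - [1, 5, -75.4, -4.5, -90.5]
    - [1, 5, -75.4, -6.5, -90.5]
    - [1, 5, -75.4, -6.9, -90.5]
    - [1, 5, -75.4, -6.9, -90.5]
    - [1, 5, -75.4, -6.9, -90.5]

```text
time_s: 45.02
ee_pos: [0.5091, -0.3821, 0.2226]
eef_rot: [3.14, 0.001, 1.598]
force: [-0.1, -0.1, -1.9]
grip_width: 0.0414
grip_force: 25.0
```

>>> servo_tool:
  motion:
    - [1, 0, 0, -0.15, 0]
    - [1, 0, 0, -0.3, 0]
    - [1, 0, 0, -0.45, 0]
    - [1, 0, 0, -0.6, 0]
    - [1, 0, 0, -0.75, 0]
    - [1, 0, 0, -0.9, 0]
    - [1, 0, 0, -1.05, 0]
    - [1, 0, 0, -1.2, 0]
    - [1, 0, 0, -1.2, 0]
  squeeze: 10

```text
time_s: 46.15
ee_pos: [0.5089, -0.3821, 0.2096]
eef_rot: [3.142, 0.0, 1.598]
force: [0.7, -1.4, 0.0]
grip_width: 0.0416
grip_force: 10.0
```

```bash
python3 -c "
from h import *
held('c4b');trayrect('c4c',.021)"
```

```text
band centre in tool mm [23.5  3.6] dir 90.0 32.3 11.0
band centre in tool mm [68.9 -1. ] dir 90.0 41.0 2.3
[ 0.50892292 -0.38214302  0.20955652] [3.14156591e+00 5.88520804e-05 1.59754127e+00] 0.04162111215793419 9.999690502882004 46.15
band: across 4.1 along 147.1 dir 0.0 size 31.2 x 10.7
band: across -0.7 along 98.2 dir 0.0 size 40.5 x 11.5
band: across -0.6 along 48.5 dir 0.0 size 40.8 x 12.5
[ 0.50893783 -0.3821306   0.20961527] [3.14154771e+00 9.10459779e-06 1.59748376e+00] 46.2 [-0.  -0.5 -0.1]
```

Band 4 is at 147.1 (pitch 49). Lowering a touch and releasing.

>>> servo_tool:
  motion:
    - [1, 0, 0, -0.1, 0]
    - [1, 0, 0, -0.2, 0]
    - [1, 0, 0, -0.2, 0]
    - [0.42, 0, 0, -0.2, 0]
    - [0.42, 0, 0, -0.2, 0]
    - [0.42, 0, 0, -0.2, 0]
    - [0.42, 0, 0, 3, 0]
    - [0.42, 0, 0, 7, 0]
    - [0.42, 0, 0, 9, 0]
    - [0.42, 0, 0, 9, 0]

```text
time_s: 47.5
ee_pos: [0.509, -0.3821, 0.3004]
eef_rot: [3.14, 0.001, 1.598]
force: [0.3, 0.0, -0.2]
grip_width: 0.0547
grip_force: 0.0
```

```bash
python3 -c "
from h import *
trayrect('p4',.020)"
```

```text
band: across -11.0 along 147.6 dir 0.0 size 17.5 x 9.7
band: across 10.2 along 147.5 dir 0.0 size 18.0 x 10.0
band: across -0.8 along 98.2 dir 0.4 size 40.0 x 11.2
band: across -0.6 along 48.1 dir 0.0 size 40.3 x 11.8
[ 0.50899261 -0.38214623  0.30044442] [3.14012011e+00 1.33464197e-03 1.59760735e+00] 47.5 [ 0.3  0.  -0.2]
```

>>> servo_tool:
  motion:
    - [0.34, -2, 3, 1, 8]
    - [0.34, -5, 8, 1, 18]
    - [0.34, -5, 14, 1, 28]
    - [0.34, -5, 20, 1, 38]
    - [0.34, -5, 26, 1, 48]
    - [0.34, -5, 32, 1, 58]
    - [0.34, -5, 38, 1, 66]
    - [0.34, -5, 44, 1, 74]
    - [0.34, -5, 50, 1, 80]
    - [0.34, -5, 56, 1, 82.8]
    - [0.34, -5, 62, 1, 82.8]
    - [0.34, -5, 68, 1, 82.8]
    - [0.34, -5, 74, 1, 82.8]
    - [0.34, -4.6, 79, 0, 82.8]
    - [0.34, -4.4, 82.8, 0, 82.8]
    - [0.34, -4.4, 82.8, -3, 82.8]
    - [0.34, -4.4, 82.8, -6.5, 82.8]
    - [0.34, -4.4, 82.8, -9, 82.8]
    - [0.34, -4.4, 82.8, -9.9, 82.8]
    - [0.34, -4.4, 82.8, -9.9, 82.8]
  squeeze: 25

```text
time_s: 50.05
ee_pos: [0.4647, 0.4457, 0.1999]
eef_rot: [-3.14, -0.001, 3.043]
force: [-0.2, -0.6, 0.2]
grip_width: 0.0622
grip_force: 0.0
```

>>> servo_tool:
  motion:
    - [0.34, 0, 0, 0, 0]
    - [1, 0, 0, 0, 0]
    - [1, 0, 0, 0, 0]
    - [1, 0, 0, 0, 0]
    - [1, 0, 0, 0, 0]
    - [1, 0, 0, 2, 0]
    - [1, 0, 0, 5, 0]
    - [1, 0, 0, 8, 0]
    - [1, 0, 0, 9, 0]
    - [1, 0, 0, 9, 0]
    - [1, 0, 0, 9, 0]

```text
time_s: 51.42
ee_pos: [0.4648, 0.4458, 0.2894]
eef_rot: [-3.14, -0.001, 3.043]
force: [-0.4, -0.5, -0.9]
grip_width: 0.0415
grip_force: 25.0
```

```bash
python3 -c "
from h import *
held('c5')"
```

```text
band centre in tool mm [22.9  5.6] dir 90.0 26.3 11.2
[0.46479401 0.44576094 0.28944616] [-3.14026864e+00 -1.23523696e-03  3.04271440e+00] 0.04146984608507736 24.997850954532623 51.425
```

>>> servo_tool:
  motion:
    - [1, -0.5, -4, 1, -4]
    - [1, -0.5, -9.5, 1, -8]
    - [1, -0.5, -15, 1, -12]
    - [1, -0.5, -21, 1, -17]
    - [1, -0.5, -27, 1, -22]
    - [1, -0.5, -33, 1, -28]
    - [1, -0.5, -39, 1, -35]
    - [1, -0.5, -45, 1, -43]
    - [1, -0.5, -51, 1, -51]
    - [1, -0.5, -57, 1, -59]
    - [1, -0.5, -63, 1, -67]
    - [1, 0, -69, 1, -75]
    - [1, 2, -75, 1, -82]
    - [1, 4, -81, 1, -82.8]
    - [1, 4.5, -86, 0, -82.8]
    - [1, 4.5, -87.25, -1, -82.8]
    - [1, 4.5, -87.25, -3.5, -82.8]
    - [1, 4.5, -87.25, -6, -82.8]
    - [1, 4.5, -87.25, -6.8, -82.8]
    - [1, 4.5, -87.25, -6.8, -82.8]

```text
time_s: 53.98
ee_pos: [0.51, -0.4263, 0.2225]
eef_rot: [-3.141, -0.001, 1.598]
force: [0.1, -0.4, -0.8]
grip_width: 0.0416
grip_force: 25.0
```

>>> servo_tool:
  motion:
    - [1, 0, 0, 0, 0]
    - [1, 0, 0, -0.15, 0]
    - [1, 0, 0, -0.3, 0]
    - [1, 0, 0, -0.45, 0]
    - [1, 0, 0, -0.6, 0]
    - [1, 0, 0, -0.75, 0]
    - [1, 0, 0, -0.9, 0]
    - [1, 0, 0, -1.05, 0]
    - [1, 0, 0, -1.15, 0]
    - [1, 0, 0, -1.15, 0]
  squeeze: 10

```text
time_s: 55.22
ee_pos: [0.5099, -0.4267, 0.2112]
eef_rot: [3.142, 0.0, 1.598]
force: [0.1, -1.0, 0.2]
grip_width: 0.0418
grip_force: 10.0
```

```bash
python3 -c "
from h import *
held('c5b');trayrect('c5c',.021)"
```

```text
band centre in tool mm [19.6  5. ] dir 90.0 29.0 11.2
band centre in tool mm [66.5 -0.7] dir 90.0 41.0 7.0
[ 0.50988923 -0.42670839  0.21117945] [3.14151876e+00 2.02766364e-04 1.59750478e+00] 0.04180478396493923 9.999525547027588 55.225
band: across 5.0 along 196.0 dir 0.0 size 29.0 x 11.0
band: across -0.6 along 147.6 dir 0.0 size 40.3 x 11.3
band: across -0.6 along 98.4 dir 0.0 size 40.8 x 12.3
[ 0.50992612 -0.4266525   0.21119829] [3.14150018e+00 1.80952098e-04 1.59755854e+00] 55.275 [ 0.4 -0.9  0.1]
```

Band 5 is at 196.0 (pitch 48.4). Lowering and releasing, then retreating.

>>> servo_tool:
  motion:
    - [1, 0, 0, -0.1, 0]
    - [1, 0, 0, -0.2, 0]
    - [1, 0, 0, -0.25, 0]
    - [0.42, 0, 0, -0.25, 0]
    - [0.42, 0, 0, -0.25, 0]
    - [0.42, 0, 0, -0.25, 0]
    - [0.42, 0, 0, 3, 0]
    - [0.42, 0, 0, 7, 0]
    - [0.42, 0, 0, 12, 0]
    - [0.42, 0, 4, 18, 0]
    - [0.42, 0, 10, 19, 0]
    - [0.42, 0, 10, 19, 0]

```text
time_s: 56.82
ee_pos: [0.5101, -0.3238, 0.4033]
eef_rot: [3.139, 0.001, 1.6]
force: [-1.0, -0.5, 0.3]
grip_width: 0.0547
grip_force: 0.0
```

```bash
python3 -c "
from h import *
trayrect('p5',.020)"
```

```text
band: across 10.9 along 196.4 dir 0.0 size 15.3 x 8.2
band: across -9.9 along 147.4 dir 0.0 size 12.8 x 8.2
band: across 10.2 along 147.5 dir 0.0 size 17.0 x 9.0
band: across 10.3 along 98.1 dir 0.0 size 16.5 x 8.8
band: across -11.4 along 98.0 dir 0.0 size 16.3 x 9.0
band: across -11.4 along 48.0 dir 0.0 size 17.3 x 9.5
band: across 9.9 along 47.9 dir 0.0 size 17.3 x 9.8
band: across -1.0 along -1.1 dir 0.0 size 40.0 x 10.8
[ 0.51014425 -0.32381308  0.4033077 ] [3.13912982e+00 1.49218048e-03 1.60035797e+00] 56.825 [-1.  -0.5  0.3]
```

View pics/p5.png

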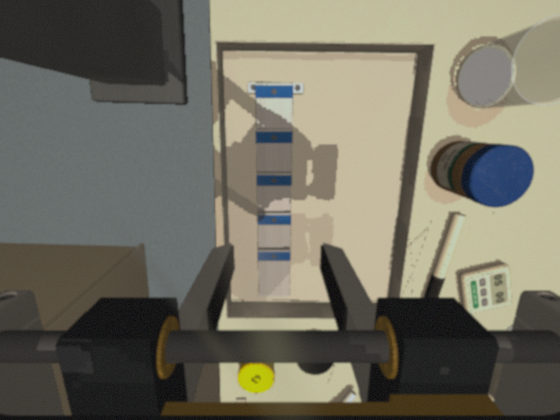

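The row of five is straight, with bands at (273,90), (273,137), (273,180), (273,219) and (274,256). Last check is the dish, since a tin may have been knocked.

```bash
python3 - <<'E'
from h import *
o,c=snap('top','t9')
im=c['image'][150:270,215:445,::-1]
cv2.imwrite('pics/t9c.png',cv2.resize(im,None,fx=3.4,fy=3.4,interpolation=cv2.INTER_CUBIC))
print('expected tins px crop',((w2px(o,c,[(.4725,-.055,.033),(.472,.027,.033)])-[215,150])*3.4).round())
E
```

```text
expected tins px crop [[178. 321.]
 [ 96. 324.]]
```

View pics/t9c.png

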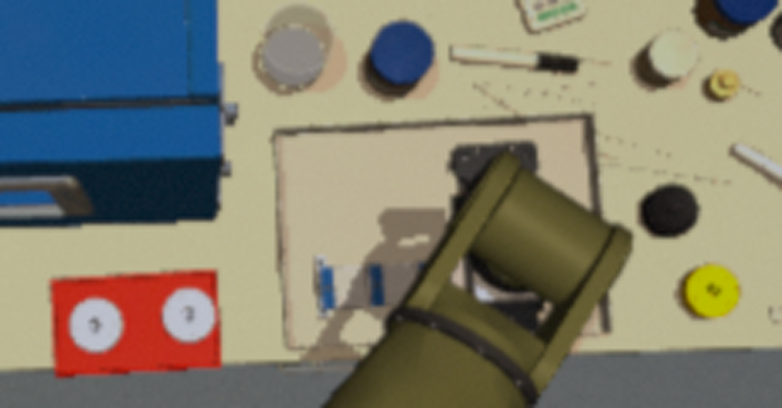

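One dish tin, at crop (189,315), looks shifted about 10 mm from where I set it. Checking from above.

>>> servo_tool:
  motion:
    - [0.42, -3, 5, 0, 0]
    - [0.42, -7, 11, 0, 0]
    - [0.42, -7, 17, 0, 0]
    - [0.42, -7, 22, 0, 0]
    - [0.42, -7, 24, 0, 0]
    - [0.42, -7, 24, 0, 0]
    - [0.42, -7, 24, 0, 0]

```text
time_s: 57.8
ee_pos: [0.4402, -0.0878, 0.4007]
eef_rot: [-3.141, -0.0, 1.597]
force: [0.6, 0.4, -0.4]
grip_width: 0.0549
grip_force: 0.0
```

```bash
python3 - <<'E'
from h import *
o,c=snap('wrist','w20'); print(o['ee_pos'],o['time_s'])
im,f=rect(o,c,.033,.40,.54,-.12,.10)
h=cv2.cvtColor(im,cv2.COLOR_RGB2HSV)
red=((h[...,0]<10)|(h[...,0]>170))&(h[...,1]>150)
ys,xs=np.nonzero(red); print('red extent x',f(0,ys.max())[0],f(0,ys.min())[0],'y',f(xs.max(),0)[1],f(xs.min(),0)[1])
m=np.zeros(red.shape,np.uint8); m[ys.min():ys.max(),xs.min():xs.max()]=1
m=((~red)&(m>0)).astype(np.uint8); m=cv2.morphologyEx(m,cv2.MORPH_OPEN,np.ones((15,15),np.uint8))
for k in cv2.findContours(m,cv2.RETR_EXTERNAL,cv2.CHAIN_APPROX_NONE)[0]:
    if cv2.contourArea(k)>3000:
        e=cv2.fitEllipse(k); print(np.round(f(*e[0]),4),np.round(np.array(e[1])*.5,1),cv2.contourArea(k)*.25)
E
```

```text
[ 0.44022126 -0.08775682  0.40072092] 57.8
red extent x 0.42350000000000004 0.5195000000000001 y -0.0925 0.0665
[0.4724 0.0255] [54.6 55. ] 2357.75
[ 0.4792 -0.0668] [53.8 55.6] 2342.5
```

Both tins read as upright circles, but one was nudged to y=-0.067, almost against the rim. I'll re-place it squarely.

>>> servo_tool:
  motion:
    - [0.25, 0, 1, 0, 10]
    - [0.25, 0, 2.1, 0, 20]
    - [0.25, 0, 2.1, 0, 30]
    - [0.25, 0, 2.1, 0, 40]
    - [0.25, 0, 2.1, 0, 50]
    - [0.25, 0, 2.1, 0, 60]
    - [0.25, 0, 2.1, -2, 70]
    - [0.25, 0, 2.1, -5, 80]
    - [0.25, 2, 2.1, -8, 88.5]
    - [0.25, 3.9, 2.1, -12, 88.5]
    - [0.25, 3.9, 2.1, -15, 88.5]
    - [0.25, 3.9, 2.1, -17.5, 88.5]
    - [0.25, 3.9, 2.1, -18.6, 88.5]
    - [0.25, 3.9, 2.1, -18.6, 88.5]
    - [0.25, 3.9, 2.1, -18.6, 88.5]
    - [1, 3.9, 2.1, -18.6, 88.5]
    - [1, 3.9, 2.1, -18.6, 88.5]
    - [1, 3.9, 2.1, -18.6, 88.5]
    - [1, 3.9, 2.1, -18.6, 88.5]
  squeeze: 20

```text
time_s: 60.22
ee_pos: [0.4791, -0.0656, 0.2156]
eef_rot: [-3.141, 0.001, -3.141]
force: [-0.8, 0.1, 5.8]
grip_width: 0.0532
grip_force: 20.0
```

>>> servo_tool:
  motion:
    - [1, 0, 0, 1, 0]
    - [1, 0, 0, 2, 0]
    - [1, -0.6, 1, 2, 0]
    - [1, -0.6, 1, 2, 0]
    - [1, -0.6, 1, 1, 0]
    - [1, -0.6, 1, 0.3, 0]
    - [1, -0.6, 1, 0.05, 0]
    - [1, -0.6, 1, 0.05, 0]
    - [0.28, -0.6, 1, 0.05, 0]
    - [0.28, -0.6, 1, 0.05, 0]
    - [0.28, -0.6, 1, 0.05, 0]
    - [0.28, -0.6, 1, 3, 0]
    - [0.28, -0.6, 1, 7, 0]
    - [0.28, -3, 1, 13, 0]
    - [0.28, -4, -3, 18, 0]
    - [0.28, -4, -3, 18, 0]
    - [0.28, -4, -3, 18, 0]

```text
time_s: 62.35
ee_pos: [0.4388, -0.0956, 0.3946]
eef_rot: [3.141, -0.0, 3.141]
force: [-0.3, -0.5, -0.5]
grip_width: 0.0679
grip_force: 0.0
```

```bash
python3 - <<'E'
from h import *
o,c=snap('wrist','w21'); print(o['ee_pos'],o['time_s']); tins(o,c,.033)
im,f=rect(o,c,.033,.40,.54,-.12,.10)
h=cv2.cvtColor(im,cv2.COLOR_RGB2HSV)
red=((h[...,0]<10)|(h[...,0]>170))&(h[...,1]>150)
ys,xs=np.nonzero(red)
m=np.zeros(red.shape,np.uint8); m[ys.min():ys.max(),xs.min():xs.max()]=1
m=((~red)&(m>0)).astype(np.uint8); m=cv2.morphologyEx(m,cv2.MORPH_OPEN,np.ones((15,15),np.uint8))
for k in cv2.findContours(m,cv2.RETR_EXTERNAL,cv2.CHAIN_APPROX_NONE)[0]:
    if cv2.contourArea(k)>3000:
        e=cv2.fitEllipse(k); print(np.round(f(*e[0]),4),np.round(np.array(e[1])*.5,1),cv2.contourArea(k)*.25)
trayrect('p6',.020)
E
```

```text
[ 0.43880199 -0.09562491  0.3946445 ] 62.35
blob 14 250 20.2 fill 0.57 [ 0.5016 -0.4128  0.033 ]
blob 48 246 24.7 fill 0.54 [ 0.4971 -0.3711  0.033 ]
blob 310 226 21.8 fill 0.76 [ 0.4719 -0.0575  0.033 ]
blob 380 226 22.7 fill 0.88 [0.4708 0.0246 0.033 ]
blob 143 221 83.2 fill 0.32 [ 0.4652 -0.2531  0.033 ]
[0.4696 0.0227] [54.1 63.6] 2698.375
[ 0.4706 -0.0577] [53.9 60.3] 2547.375
band: across 9.9 along 196.1 dir 0.0 size 16.8 x 7.7
band: across -12.6 along 196.1 dir 0.0 size 20.2 x 8.2
band: across 9.8 along 147.2 dir 0.0 size 17.0 x 8.0
band: across -12.5 along 147.3 dir 0.9 size 20.0 x 8.5
band: across 9.6 along 97.8 dir 0.0 size 17.2 x 8.5
band: across -12.6 along 97.8 dir 0.0 size 20.7 x 8.5
band: across -13.1 along 47.8 dir 0.0 size 19.3 x 9.0
band: across -2.7 along -2.2 dir 0.0 size 41.0 x 9.5
[ 0.43891476 -0.09535201  0.39404377] [ 3.14099481e+00 -1.57098414e-03 -3.14110159e+00] 62.4 [ 0.1 -0.2 -1. ]
```

Both tins are centred in the dish and the row is undisturbed. Handing in.

```bash
python3 -c "
from station import ctrl
print(ctrl.hand_in())"
```

```text
the job is handed in; nothing more can be done
None
```

The job is handed in: both tins felt empty and stand upright in the red dish, and all five coupons lie in one straight shingled row from the start bar, each overlapping the last by about 25 mm with its blue band towards the bar; the hand-in gave no verdict.

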